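Refit the knob of a tube roller mixer and hold it pressed

TASK

The timer knob has come off the tube roller mixer on the ward counter. First slide the mixer's speed slide fully to its stop at the end of the track away from the bare spindle (off), then pick up the loose knob, turn it so that its bore matches the flat of the D-shaped spindle, put it fully home on the spindle and press it all the way down against the spindle's spring. Finish while still holding the knob pressed down with the gripper (do not let go), with the slide still off and the vial, beaker and pump bottle left where they are.

Things in the scene. Friction and masses are not known exactly. Their poses are not given: they have to be found in the camera images.
- mixer: The fixed tube roller mixer, origin under its centre: white casing 240 (x) x 300 (y) mm, flat deck 65 mm above the counter. Its near strip (-x half) carries the speed slide (-y end) and the spindle (+y end); the far half carries black rollers, up to 25 mm above the deck. Place and yaw vary.
- slide_top (a point): Top centre of the speed slide's grip: a grey cap 26 mm (x) by 18 mm (y) by 24 mm high with a thin white line, on the mixer's near strip. This point is 91 mm above the counter, 26 mm above the deck. The track runs along this frame's y; +y points to the spindle's end. Nothing stands within 50 mm of its sides.
- speed_slide (a joint): Position of the speed slide in m: 0 at the stop at the end of the track away from the spindle (off), 0.08 at the end nearest the spindle. Friction about 1.5 N; it stays where it is left.
- spindle_tip (a point): Centre of the top end of the bare upright steel spindle: a D shaft, diameter 14 mm, its one flat 3 mm from the axis on this frame's +x side; z up; top 2 mm chamfered. Unpressed, this tip is 93 mm above the counter and 26 mm above the dial disc. The tip goes down with the spindle, which does not turn.
- dial: Fixed aluminium disc round the spindle, diameter 68 mm, 2 mm thick, on the mixer's deck; origin at the centre of its underside. Its short black index line lies at +x, the same side as the spindle's flat.
- spindle (a joint): How far the spindle is pressed down, in m: 0 out, 0.008 fully in, at its stop. Spring: about 4 N to start moving, 10 N at the stop; it springs back when released.
- knob_center (a point): Centre of the loose knob (grey skirt, black bar), on its axis, 21 mm above its underside. It stands upright on the counter left or right of the mixer. Skirt diameter 40 mm, 20 mm high; on it a grip bar 13 mm wide (y), 22 mm high, parallel from x = -18 to +18 mm, then a pointed nose to x = +30; white line on top. z up. About 60 g.
- knob: The same knob, origin at the centre of its underside. Below it has a blind D bore, 16 mm deep, 15.8 mm in diameter, flat 3.9 mm from the axis on the nose side (+x): it fits only with the nose to the spindle's flat side. Fully home, the spindle's tip meets the bore's end and the knob's underside is 10 mm above the dial disc (2 mm when pressed all the way).
- vial_center (a point): Bystander: small capped glass vial, diameter 30 mm, 62 mm high, its centre. It stands on the other side of the mixer from the knob.
- beaker_center (a point): Bystander: clear plastic beaker, diameter 72 mm, 75 mm high, its centre; left of the mixer (+y).
- pump_center (a point): Bystander: pale green pump bottle, diameter 62 mm, 171 mm high, its centre, half-way up; right of the mixer (-y).
There are look-alikes about, which are no part of the job. Leave any blue or yellow look-alike of the knob alone.

How it is judged (in metres and radians):
On the way, in this order (a step that is already met when the one before it is completed fails the run):
1. the speed slide is at its off stop, away from the spindle (value of joint speed_slide below 0.006 m), for 0.2 s.
2. the knob is fully home on the D spindle (z of knob_center in the frame of spindle_tip between 0.002 and 0.0075 m and horizontal distance between knob_center and spindle_tip below 0.004 m and angle between knob_center's own z axis and vertical below 0.12 rad and angle between the x axis of knob_center and the x axis of spindle_tip, either way round below 0.25 rad), for 0.2 s.
At the end, for the whole second after the job is handed in: Slide within 6 mm of its off stop; knob fully home on the spindle (2.5 mm in depth, 4 mm off centre, upright within 0.12 rad, nose to the flat within 0.25 rad); the fingers still bear on it with over 2 N and hold the spindle pressed in by over 5.5 of its 8 mm (all of step 2 and value of joint speed_slide below 0.006 m and value of joint spindle above 0.0055 m and contact force between the fingers and knob above 2 N); the arm keeps its last pose, push and grip.
It fails at once if the vial is moved more than 30 mm (distance of vial_center from where it was at the start of the episode above 0.03 m).
It fails at once if the beaker is moved more than 30 mm (distance of beaker_center from where it was at the start of the episode above 0.03 m).
It fails at once if the pump is moved more than 30 mm (distance of pump_center from where it was at the start of the episode above 0.03 m).
It also fails if it takes over 54 s, if anything falls off the work surface, if the arm or the gripper's body presses on something with over 40 N, if the wrist force passes 120 N, or if a joint passes its speed limit or range.

ROBOT

A 6-joint arm with a two-finger parallel gripper is mounted at the origin on the work surface. World frame = base frame: x ahead of the robot, y to its left, z up, the work surface at z = 0. Lengths are in m, angles in degrees, forces in N, time in s.
With the tool pointing down it reaches from about 0.275 to 0.725 m from the base axis. Payload 15.9 kg.
Tool frame: the origin (TCP) lies at the very end of the fingers, on their centre line; the grasp point (between the pads) lies 19 mm behind it; z points along the fingers, y is the direction in which the jaws open and shut (so a half turn about z gives the same grasp; the last joint's range is limited). The gripper opens to 85 mm and grips with 20 to 120 N. Pads are 22 mm wide; open, the fingers measure 114 mm over their backs; the gripper's body (76 mm by 85 mm) begins 54 mm behind the grasp point. The pads swing forward as they close: fully open they stand 13 mm farther back than shut.
Start: joints at [-74.542, 12.198, -1.971, 75.831, 0, 90], TCP at [0.133, -0.482, 0.231] pointing down, gripper open.
Joint ranges: [-170.91, 170.91], [-42.67, 98.43], [-65.05, 77.54], [-120.47, 116.71], [-90, 82.35], [-180, 180]. Speed limits (degrees/s): [108.29, 108.29, 136.94, 147.25, 180, 180].

INTERFACE

Orientations are given as [roll, pitch, yaw] about the fixed x, y, z axes, in that order (R = Rz(yaw) Ry(pitch) Rx(roll)).
In Python, from station import goto, movel, set_joints, move_gripper, sleep, ik, state, capture, camera_model, MotionError, sign_off gives the robot as it stands. Calls block until the motion is done:
- goto(position, orientation): joint-space move of the TCP to a pose.
- movel(position, velocity=0.15, ori=None, guard=None): straight line of the TCP; ori=None keeps the orientation; velocity is the mean speed in m/s. With guard (N) it stops when the force on the tool has changed by that much, and returns True; else False.
- set_joints(angles): joint-space move.
- move_gripper(opening, force=None): opening from 0.0 (shut) to 1.0 (fully open); force is the grip in N (None keeps the last); returns when the fingers have stopped.
- sleep(seconds).
- ik(position, orientation): joint angles nearest the present ones, or None.
- state(): the state.
- capture(name): name is "side" or "top" or "wrist"; returns (picture, depth): 420x560x3 uint8, red, green, blue; 420x560 float32, m along the optical axis (not along the pixel's ray), 0 where there is no reading.
- camera_model(name): a dict with "fov_y" (degrees; the focal length in pixels is half the picture's height over the tangent of half this angle, whatever the lens; pixels are square), "cx", "cy" (the principal point, pixels), "cam_to_world" (4x4, takes a point from camera to world coordinates). Camera axes: x right, y up, looking along -z (the intrinsics and any distortion apply to the point x, -y, -z); pixel columns grow to the right and rows downward; lengths in m; the calibration is good to about 2 mm. A picture is of the moment at which its call begins: read the wrist's pose just before it. camera_model takes no time and is no camera call; for the wrist camera it gives the pose at the moment of the call.
A pose or a line that the arm cannot do raises MotionError and nothing moves.
- sign_off(): hands the job in, once; it reports no verdict.
The state is a dict: "time": time; "joints": joint angles; "dq": joint speeds; "tau": joint torques, N m; "ee_pos": TCP position; "eef_rot": TCP orientation; "ft_force": force on the tool from outside, world axes, zero at the start; "ft_torque": the same for the moment, N m; "width": opening from 0.0 (shut) to 1.0 (fully open).
Only numpy, scipy, OpenCV 4.12 (cv2) and the standard library are available. Lean on these libraries where they do the work, as an engineer would, in place of code of your own. Each camera call takes 0.05 s, during which the arm holds its last target.

## Working session

There is one attempt and no reset: what is moved stays moved. The work goes in short steps, each a Python script; the robot and the scene stay as the last script left them, time stands still between calls to the robot, and variables do not carry over. Pictures are saved under pics/ and viewed, and the job is handed in when it is done.

```bash
ls; mkdir -p pics; python3 - <<'E'
from station import *
import cv2, numpy as np
print(state())
for n in ["side","top","wrist"]:
    m=camera_model(n); print(n,{k:(np.round(v,4).tolist() if k=="cam_to_world" else v) for k,v in m.items()})
    p,d=capture(n); cv2.imwrite(f"pics/{n}0.png",p[:,:,::-1]); np.save(f"pics/{n}0.npy",d)
    np.save(f"pics/{n}0p.npy",p)
E
```

```text
pics
{'time': 0.0, 'joints': array([-7.45402934e+01,  1.22219148e+01, -2.00899701e+00,  7.58306399e+01,
        1.63320289e-03,  8.99996919e+01]), 'dq': array([-0.01425063,  0.05798685, -0.0201965 , -0.03968975, -0.08070186,
       -0.01904721]), 'tau': array([ 1.64292908e-05, -6.86163068e+01,  4.87117517e+01,  1.74059387e-02,
        1.53191818e-04, -4.00986295e-06]), 'ee_pos': array([ 0.1331982 , -0.4815784 ,  0.23083611]), 'eef_rot': array([-1.79938448e+02, -1.63353299e-03,  1.54600130e+01]), 'ft_force': array([-0.58252046,  0.35029079,  0.41613146]), 'ft_torque': array([-0.01121692,  0.0155477 , -0.0205176 ]), 'width': 1.002151982772523}
side {'fov_y': 47.015916917498174, 'cx': 281.2695100795505, 'cy': 209.91392187279197, 'cam_to_world': [[-0.9656, 0.1774, -0.1899, 0.3176], [-0.2597, -0.6371, 0.7257, 0.8478], [0.0078, 0.7501, 0.6613, 0.8472], [0.0, 0.0, 0.0, 1.0]]}
top {'fov_y': 55.55237829113431, 'cx': 279.22857899496927, 'cy': 212.2282134204105, 'cam_to_world': [[0.0218, 0.9894, -0.1439, 0.4101], [-0.9998, 0.0214, -0.0046, -0.0007], [-0.0015, 0.144, 0.9896, 0.9521], [0.0, 0.0, 0.0, 1.0]]}
wrist {'fov_y': 66.6496396833188, 'cx': 286.51889058008163, 'cy': 210.47668816901108, 'cam_to_world': [[0.2656, 0.9295, 0.2559, 0.1977], [-0.9641, 0.2565, 0.0689, -0.4643], [-0.0016, -0.265, 0.9643, 0.3738], [0.0, 0.0, 0.0, 1.0]]}
```

View pics/top0.png

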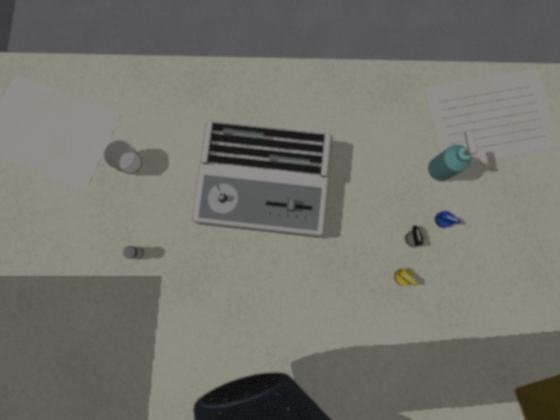

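View pics/side0.png

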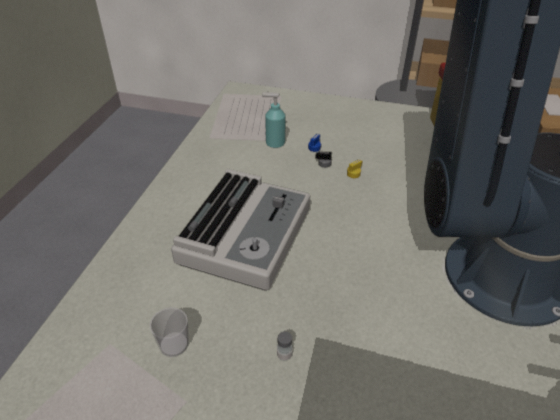

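View pics/wrist0.png

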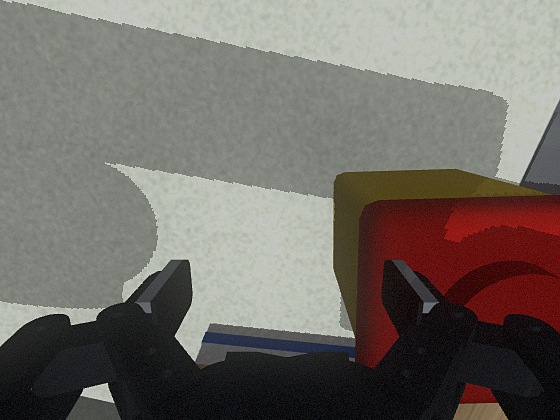

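Top view: the mixer is at about (265,180), the dial at (223,198) and the slide at (292,205). The grey/black knob is at (415,236), with blue (445,218) and yellow (404,277) look-alikes nearby. I'll zoom in.

```bash
cat > h.py <<'E'
from station import *
import cv2, numpy as np
def rays(cm,uv,shape=(420,560)):
    f=shape[0]/2/np.tan(np.radians(cm["fov_y"])/2)
    uv=np.atleast_2d(np.asarray(uv,float))
    d=np.c_[(uv[:,0]-cm["cx"])/f,-(uv[:,1]-cm["cy"])/f,-np.ones(len(uv))]
    T=np.asarray(cm["cam_to_world"]); return T[:3,3],d@T[:3,:3].T
def onz(cm,uv,z):
    o,d=rays(cm,uv); return o+d*((z-o[2])/d[:,2])[:,None]
def proj(cm,P):
    f=210/np.tan(np.radians(cm["fov_y"])/2); T=np.asarray(cm["cam_to_world"])
    q=(np.atleast_2d(P)-T[:3,3])@T[:3,:3]
    return np.c_[cm["cx"]+f*q[:,0]/-q[:,2],cm["cy"]-f*q[:,1]/-q[:,2]]
def crop(p,x0,y0,x1,y1,s,name):
    cv2.imwrite("pics/"+name,cv2.resize(p[y0:y1,x0:x1,::-1],None,fx=s,fy=s,interpolation=cv2.INTER_CUBIC))
E
python3 - <<'E'
from h import *
p=np.load("pics/top0p.npy")
crop(p,190,115,340,240,5,"t_mix.png"); crop(p,385,195,475,295,6,"t_knob.png")
cm=camera_model("top")
for n,uv,z in [("dial",(223,198),.067),("slide",(292,205),.091),("knob",(415,236),.02),("blue",(445,218),.02),("yellow",(404,277),.02)]:
    print(n,onz(cm,uv,z))
E
```

```text
dial [[0.5684714  0.13095391 0.067     ]]
slide [[ 0.55188604 -0.02425185  0.091     ]]
knob [[ 0.49627992 -0.31532018  0.02      ]]
blue [[ 0.54033567 -0.38710203  0.02      ]]
yellow [[ 0.40089608 -0.28739143  0.02      ]]
```

View pics/t_mix.png

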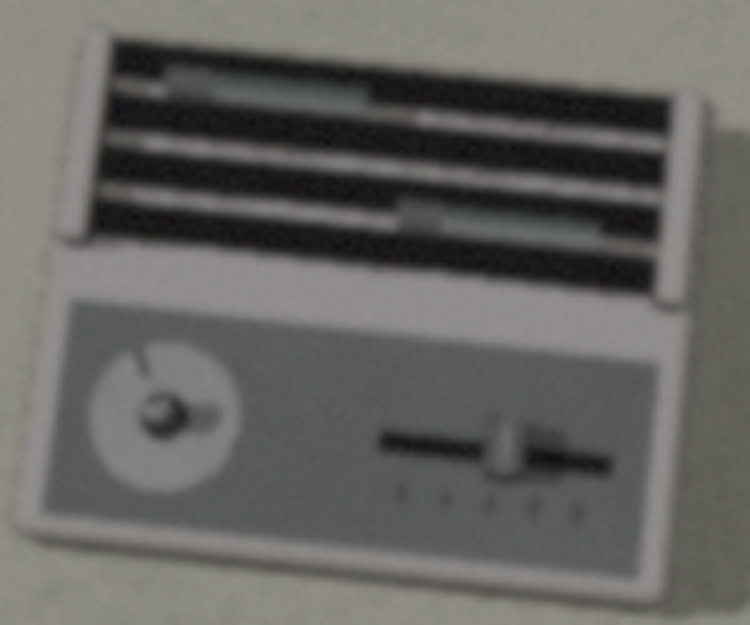

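View pics/t_knob.png

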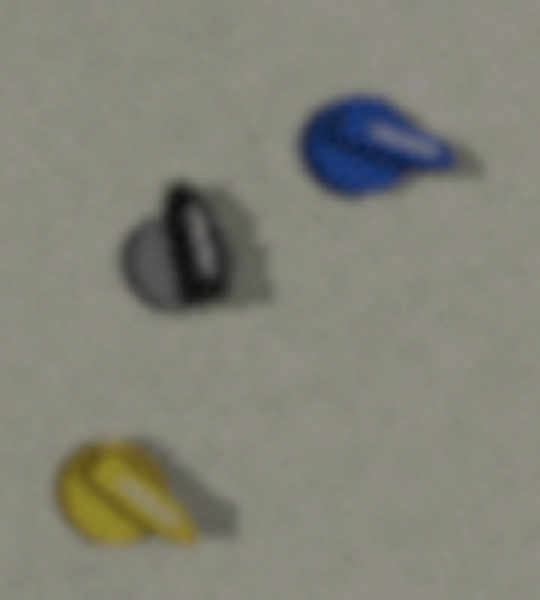

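```bash
python3 - <<'E'
from h import *
p0=state()["ee_pos"]
print(ik([0.50,-0.315,.20],[180,0,5]),ik([0.565,0.13,.25],[180,0,20]))
movel([p0[0],p0[1],0.28],velocity=.3)
goto([0.50,-0.315,.20],[180,0,5])
sleep(.2)
cm=camera_model("wrist"); p,d=capture("wrist"); np.savez("pics/w1.npz",p=p,d=d,**cm); cv2.imwrite("pics/w1.png",p[:,:,::-1])
print(state()["time"],proj(cm,[[.496,-.315,.02]]))
goto([0.54,0.05,.27],[180,0,0])
sleep(.2)
cm=camera_model("wrist"); p,d=capture("wrist"); np.savez("pics/w2.npz",p=p,d=d,**cm); cv2.imwrite("pics/w2.png",p[:,:,::-1])
print(state()["time"],state()["ft_force"])
E
```

```text
[-32.21092772  23.50318487   9.05136135  75.54817649   0.
 142.78907228] [ 12.95758009  21.90924679  13.90091601  81.99166922   0.
 172.95758009]
2.225 [[285.3275624  193.21114137]]
7.0333 [-0.1086634   0.63336789  0.090507  ]
```

View pics/w1.png

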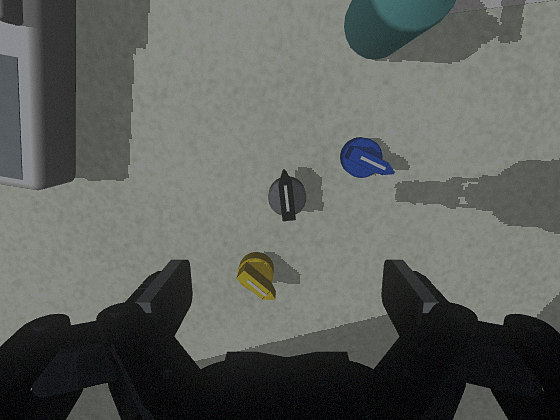

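View pics/w2.png

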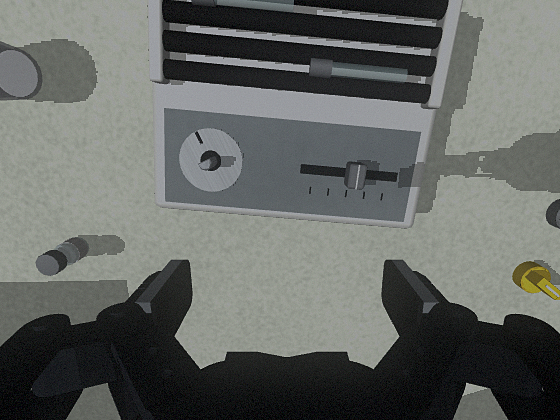

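w1: the knob skirt is at (287,196), with its nose up at (284,170). w2: the dial is at (210,160) with its index line at about (198,136), and the slide cap is at (355,175). Next I'll measure these precisely.

```bash
python3 - <<'E'
from h import *
z=np.load("pics/w1.npz"); p1=z["p"]; c1={k:z[k] for k in("fov_y","cx","cy","cam_to_world")}
z=np.load("pics/w2.npz"); p2=z["p"]; c2={k:z[k] for k in("fov_y","cx","cy","cam_to_world")}
crop(p1,255,160,330,230,8,"w1k.png"); crop(p2,165,115,250,200,7,"w2d.png"); crop(p2,290,145,420,215,6,"w2s.png")
print(onz(c1,(287,196),.02),onz(c2,(210.5,160),.067),onz(c2,(355,172),.091))
E
```

```text
[[ 0.4932044  -0.31697523  0.02      ]] [[0.56820303 0.13158272 0.067     ]] [[ 0.55866314 -0.01952615  0.091     ]]
```

View pics/w1k.png

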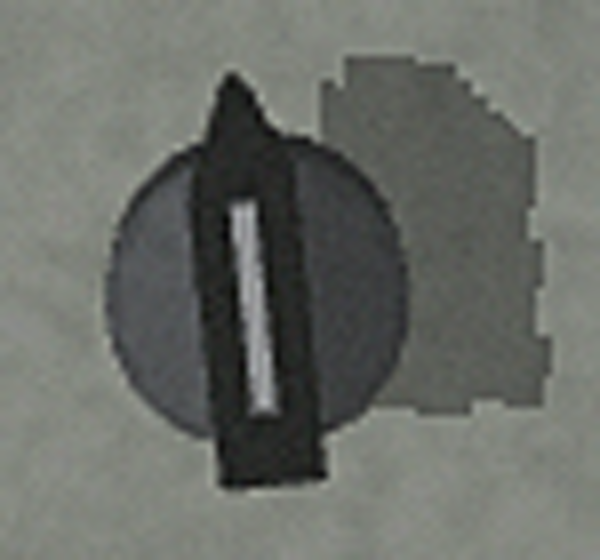

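View pics/w2d.png

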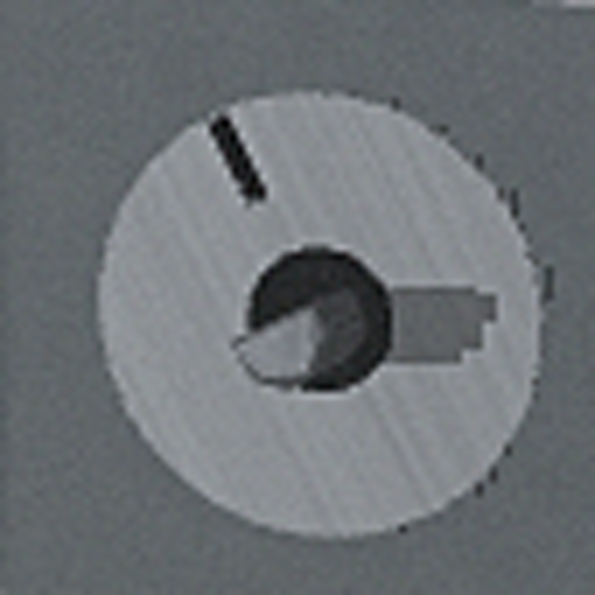

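View pics/w2s.png

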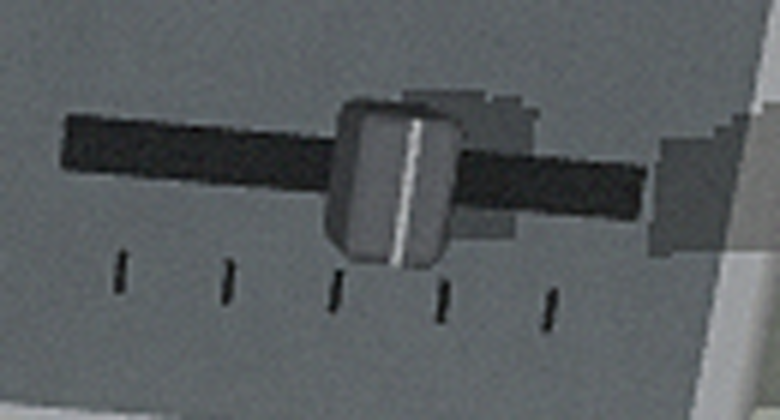

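```bash
python3 - <<'E'
from h import *
def ld(n):
    z=np.load(n); return {k:z[k] for k in("fov_y","cx","cy","cam_to_world")}
c1=ld("pics/w1.npz");c2=ld("pics/w2.npz")
ang=lambda v:np.degrees(np.arctan2(v[1],v[0]))
f=lambda c,l,s,o,z:onz(c,np.array(l,float)/s+np.array(o)-.0,z)
k=f(c1,[(265,413),(243,203),(272,485),(232,75)],8,(255,160),.042)
print("knob",k,"yaw line",ang(k[1]-k[0]),"tip",ang(k[3]-k[2]),"ctr", k[2]+(k[3]-k[2])*18/48, np.linalg.norm(k[3]-k[2]))
s=f(c1,[(257,290),(107,290),(408,290)],8,(255,160),.02); print("skirt",s[0],s[2]-s[1])
d=f(c2,[(320,314),(258,198),(218,120)],7,(165,115),.067)
print("dial",d,"yaw",ang(d[2]-d[1]),ang(d[2]-d[0]))
t=f(c2,[(232,345),(325,300)],7,(165,115),.093); print("flat",t,ang(t[1]-t[0])+90)
n=ang(d[2]-d[1]);n=np.radians(n)
print("tip pred px", (proj(c2,[*d[0][:2],.093])-[165,115])*7)
e=f(c2,[(65,143),(643,190)],6,(290,145),.066); print("track",e,ang(e[0]-e[1]),np.linalg.norm(e[0]-e[1]))
g=f(c2,[(417,118),(398,265)],6,(290,145),.091); print("slide",g.mean(0),ang(g[0]-g[1]))
E
```

```text
knob [[ 0.48265204 -0.3189576   0.042     ]
 [ 0.50841312 -0.31408253  0.042     ]
 [ 0.47354394 -0.32061345  0.042     ]
 [ 0.5235884  -0.31149876  0.042     ]] yaw line 10.716012272765626 tip 10.322247601851867 ctr [ 0.49231061 -0.31719544  0.042     ] 0.05086772553826988
skirt [ 0.49295095 -0.31712701  0.02      ] [ 0.00331804 -0.03886087  0.        ]
dial [[0.5683556  0.13134224 0.067     ]
 [0.58585196 0.13962787 0.067     ]
 [0.59735369 0.14482078 0.067     ]] yaw 24.298638929408636 24.929381041854718
flat [[0.56686754 0.13803805 0.093     ]
 [0.57322527 0.12435837 0.093     ]] 24.926987603959233
tip pred px [[278.18427443 334.48385867]]
track [[ 0.55843862  0.03419571  0.066     ]
 [ 0.54974253 -0.07131959  0.066     ]] 85.28858693297109 0.10587303835170203
slide [ 0.55351761 -0.02275884  0.091     ] -4.009245518107526
```

```bash
python3 - <<'E'
from h import *
import time
Y=np.array([.082,.9966,0]); s=np.array([.5535,-.0228,0])
a=s+Y*.05; R=[180,0,-4.7]
move_gripper(0.0,force=60)
goto([a[0],a[1],.13],R)
print(state()["time"])
print(movel([a[0],a[1],.076],velocity=.1,guard=15))
b=s-Y*.04; b[2]=.076
print(movel(list(b),velocity=.06,guard=9)); print(state()["ee_pos"],state()["ft_force"],state()["time"])
p,d=capture("side"); cv2.imwrite("pics/s1.png",p[:,:,::-1]); crop(p,160,160,330,290,4,"s1c.png")
E
```

```text
8.425
FalseTraceback (most recent call last):
  File "<stdin>", line 10, in <module>
station.MotionError: the arm cannot follow that straight line within its joint ranges
```

```bash
python3 - <<'E'
from h import *
Y=np.array([.082,.9966,0]); s=np.array([.5535,-.0228,0])
a=s+Y*.05; R=[180,0,-9.5]
goto([a[0],a[1],.076],R)
b=s-Y*.04; b[2]=.076
print(ik(list(b),R),state()["joints"])
print(movel(list(b),velocity=.06,guard=9)); print(state()["ee_pos"],state()["ft_force"],state()["time"])
p,d=capture("side"); cv2.imwrite("pics/s1.png",p[:,:,::-1]); crop(p,160,160,330,290,4,"s1c.png")
E
```

```text
[  -6.49736318   22.84904336  -10.40319822   56.74775841    0.
 -176.99736318] [ 2.77608442e+00  2.32880573e+01 -9.60566131e+00  5.70323701e+01
  7.33124165e-04 -1.67846934e+02]
True
[ 0.55224006 -0.03508771  0.07591349] [0.92486074 9.61987652 3.50197252] 10.375
```

View pics/s1c.png

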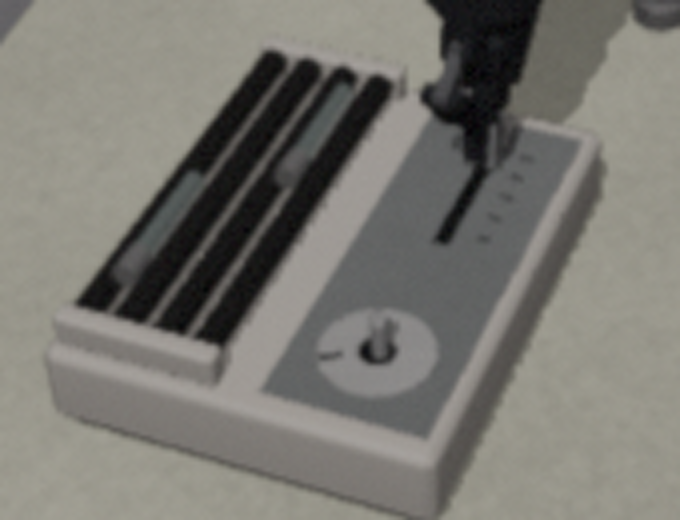

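```bash
python3 - <<'E'
from h import *
Y=np.array([.082,.9966,0])
p0=state()["ee_pos"]; movel(list(p0+Y*.012),velocity=.1); p0=state()["ee_pos"]; movel([p0[0],p0[1],.16],velocity=.2)
y=np.radians(24.6); u=np.array([np.cos(y),np.sin(y)]); c=np.array([.5684,.1313])+.02*u
move_gripper(1.0)
goto([c[0],c[1],.22],[180,0,24.6]); sleep(.2)
print(state()["time"],state()["joints"][5])
cm=camera_model("wrist"); p,d=capture("wrist"); np.savez("pics/w3.npz",p=p,d=d,**cm); cv2.imwrite("pics/w3.png",p[:,:,::-1])
print(proj(cm,[[.5684,.1313,.093],[.5684,.1313,.067]]))
E
```

```text
17.15 168.7846500807639
[[286.40864519 224.13421672]
 [286.43481296 215.88855253]]
```

View pics/w3.png

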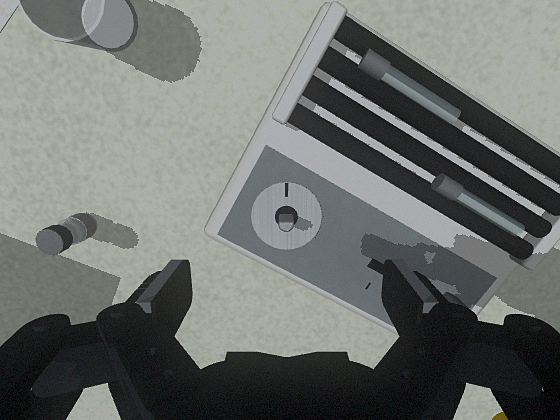

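```bash
python3 - <<'E'
from h import *
p=np.load("pics/w3.npz")["p"]; crop(p,245,175,330,255,7,"w3d.png")
t,_=capture("top"); crop(t,190,115,340,240,5,"t2.png")
E
```

```text
(no output)
```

View pics/w3d.png

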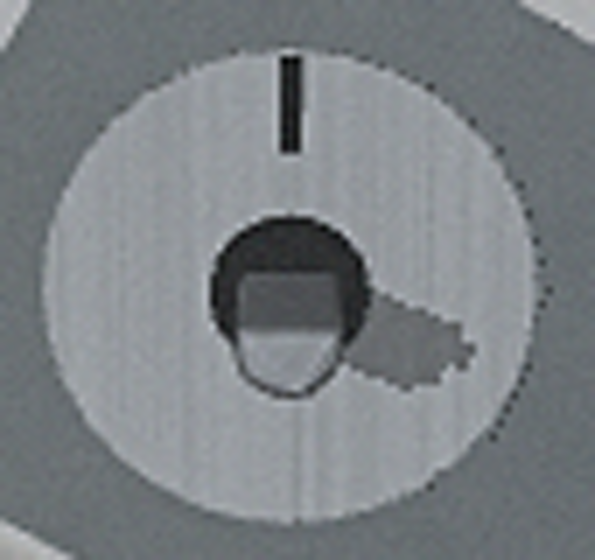

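View pics/t2.png

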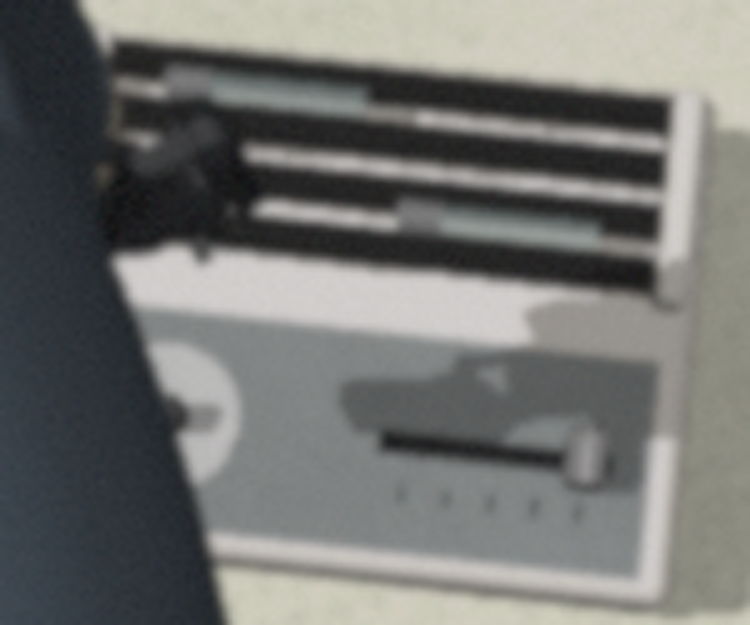

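```bash
python3 - <<'E'
from h import *
k=[.4926,-.3172]; R=[180,0,10.5]
move_gripper(0.6)
goto([*k,.10],R)
print(state()["time"])
movel([*k,.0222],velocity=.1,guard=15)
move_gripper(0.0,force=70)
s=state(); print(s["ee_pos"],s["width"],s["ft_force"],s["time"])
movel([*k,.12],velocity=.15)
cm=camera_model("wrist"); p,d=capture("wrist"); np.savez("pics/w4.npz",p=p,d=d,**cm); cv2.imwrite("pics/w4.png",p[:,:,::-1])
p,d=capture("side"); crop(p,280,110,420,215,5,"s2c.png")
s=state(); print(s["ee_pos"],s["width"],s["ft_force"],s["time"])
E
```

```text
19.4417
[ 0.49299922 -0.31746252  0.02277778] 0.13363846052255995 [-0.46065222  0.52260218  5.60237553] 20.8
[ 0.49200137 -0.31680161  0.11874995] 0.12763573885368448 [-0.42209754 -0.04088765 -0.23271201] 21.7
```

View pics/w4.png

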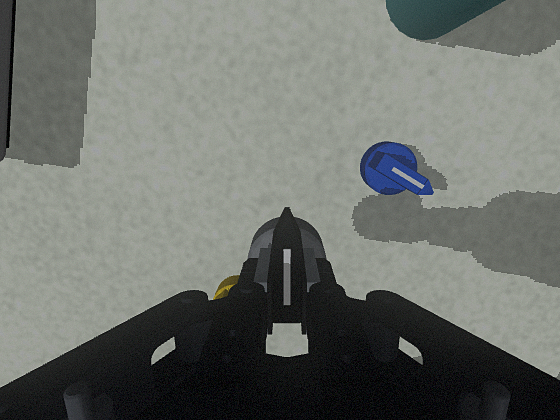

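View pics/s2c.png

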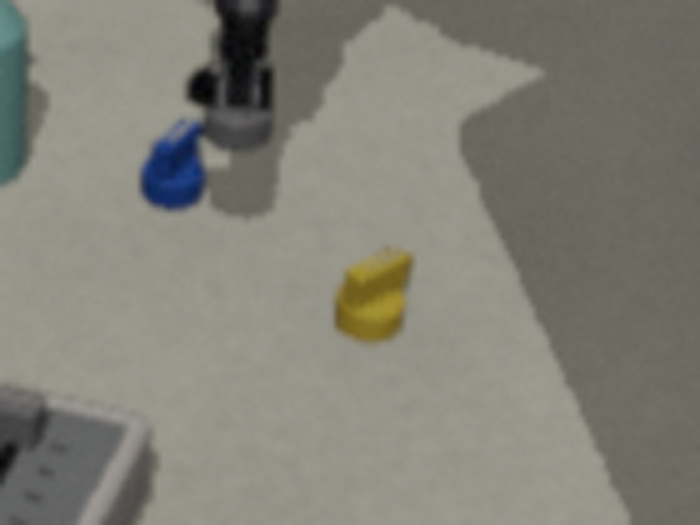

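```bash
python3 - <<'E'
from h import *
z=np.load("pics/w4.npz"); c={k:z[k] for k in("fov_y","cx","cy","cam_to_world")}
crop(z["p"],240,195,335,345,4,"w4c.png")
tcp=np.array([.4924,-.3170,.1195]); y=np.radians(10.5); R=np.array([[np.cos(y),np.sin(y)],[-np.sin(y),np.cos(y)]])
for n,uv,h in [("nose tip top",(287.5,207.5),.042),("line0",(287.5,304),.042),("line1",(287,249),.042),("skirt front/top",(287,216.5),.02)]:
    q=onz(c,uv,tcp[2]-.0225+h)[0]; print(n,R@(q[:2]-tcp[:2])*1000)
E
```

```text
nose tip top [34.0467677  -0.56661597]
line0 [-9.2999256  -0.55980399]
line1 [16.3215086  -0.35743232]
skirt front/top [23.79371477 -0.36269476]
```

View pics/w4c.png

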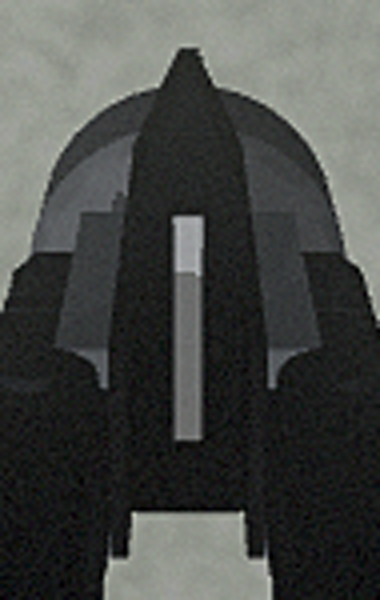

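```bash
python3 - <<'E'
from h import *
z=np.load("pics/w4.npz"); c={k:z[k] for k in("fov_y","cx","cy","cam_to_world")}
crop(cv2.convertScaleAbs(z["p"],alpha=2),240,195,335,275,8,"w4d.png")
tcp=np.array([.4920,-.3168,.1187]); y=np.radians(10.5); R=np.array([[np.cos(y),np.sin(y)],[-np.sin(y),np.cos(y)]])
for n,uv,h in [("rear",(286.7,323),.042),("line0",(287.5,305),.042),("line1",(287,249),.042),("skirt front/bottom",(287,216.5),.0)]:
    q=onz(c,uv,tcp[2]-.0225+h)[0]; print(n,R@(q[:2]-tcp[:2])*1000)
print(np.array(c["cam_to_world"])[:3,3]-tcp)
s=state();cm=camera_model("wrist"); print(np.array(cm["cam_to_world"])[:3,3]-s["ee_pos"],s["ee_pos"],s["eef_rot"])
E
```

```text
rear [-18.97728769  -0.473097  ]
line0 [-9.93155202 -0.83043667]
line1 [16.35027297 -0.62682492]
skirt front/bottom [17.9884941  -0.62963061]
[0.06606396 0.01158274 0.14316887]
[0.06597184 0.01164448 0.14280339] [ 0.49200137 -0.31680161  0.11874995] [-1.79921787e+02  8.05441920e-02  1.04981232e+01]
```

View pics/w4d.png

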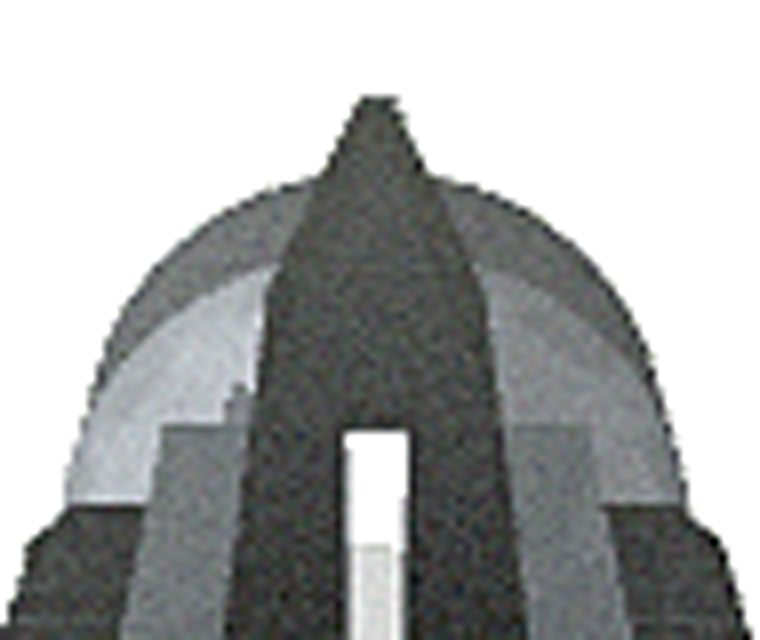

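```bash
python3 - <<'E'
from h import *
from scipy.optimize import least_squares
z=np.load("pics/w4.npz"); c={k:z[k] for k in("fov_y","cx","cy","cam_to_world")}
tcp=np.array([.4920,-.3168,.1187]); y=np.radians(10.5); R=np.array([[np.cos(y),np.sin(y)],[-np.sin(y),np.cos(y)]])
def fit(px,h,free=False):
    q=onz(c,np.array(px)/8+[240,195],tcp[2]-.0225+h)[:,:2]; q=(q-tcp[:2])@R.T
    if free: r=least_squares(lambda v:np.hypot(*(q-v[:2]).T)-v[2],[0,0,.02])
    else: r=least_squares(lambda v:np.hypot(*(q-v).T)-.02,[0,0])
    print(r.x*1000,np.abs(r.fun).max()*1000)
T=[(90,400),(150,335),(200,300),(280,265),(475,268),(560,310),(620,355),(655,392)]
B=[(115,320),(165,255),(220,212),(300,180),(450,182),(530,215),(590,260),(640,330)]
fit(T,.02);fit(T,.02,1);fit(B,0);fit(B,0,1)
E
```

```text
[-1.06837992 -0.50850698] 0.3380635715771497
[-1.99146806 -0.49724378 20.73627877] 0.18037274246305093
[-1.92162685 -0.51240092] 0.17795742659847819
[-2.34389228 -0.50506812 20.33504888] 0.07110576544287761
```

```bash
python3 - <<'E'
from h import *
t=np.array([.5694,.1323]); R=[180,0,24.6]
p0=state()["ee_pos"]; movel([p0[0],p0[1],.16],velocity=.2)
goto([*t,.16],R); movel([*t,.124],velocity=.1); sleep(.3)
s=state(); print(s["ee_pos"],s["eef_rot"],s["time"]); 
cmd=t+(t-s["ee_pos"][:2]); movel([*cmd,.122],velocity=.05); sleep(.2)
s=state(); print(s["ee_pos"],s["ft_force"],s["time"])
p,d=capture("side"); cv2.imwrite("pics/s3.png",p[:,:,::-1]); crop(p,200,190,310,290,6,"s3c.png")
cm=camera_model("wrist"); p,d=capture("wrist"); np.savez("pics/w5.npz",p=p,d=d,**cm); cv2.imwrite("pics/w5.png",p[:,:,::-1])
E
```

```text
[0.56965417 0.13236322 0.12448732] [ 1.79992322e+02 -4.18773882e-02  2.45997974e+01] 24.525
[0.56914317 0.13224602 0.12201181] [-0.2762098   0.18467323 -0.75198778] 24.975
```

View pics/s3c.png

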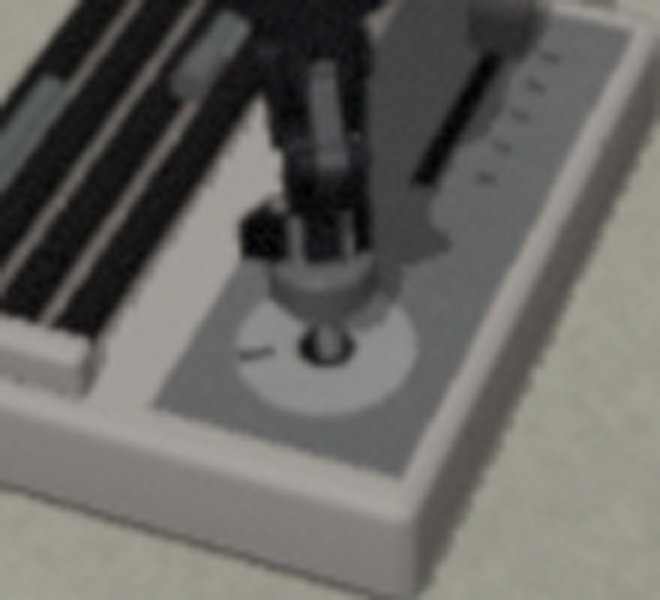

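View pics/w5.png

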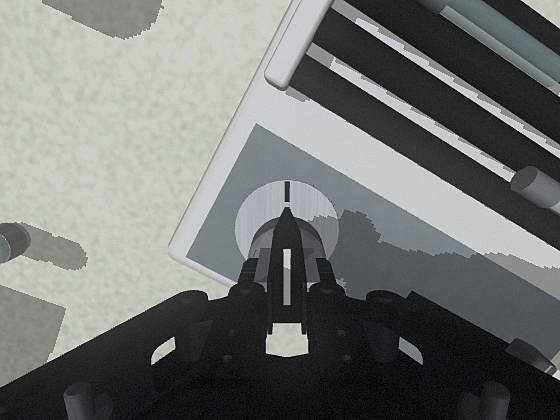

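Nose (287,208) and index line (287,190) line up in the wrist view, and the side view shows the knob over the spindle. Inserting next.

```bash
python3 - <<'E'
from h import *
p0=state()["ee_pos"]
r=movel([.5692,.1322,.1015],velocity=.03,guard=6)
s=state(); print(r,s["ee_pos"],s["ft_force"],s["ft_torque"],s["time"])
p,d=capture("side"); crop(p,200,190,310,290,6,"s4c.png")
E
```

```text
False [0.5692964  0.13220105 0.10166257] [-0.68763239  0.2685579  -1.27779947] [ 0.02846145 -0.04352095 -0.02275747] 25.9083
```

View pics/s4c.png

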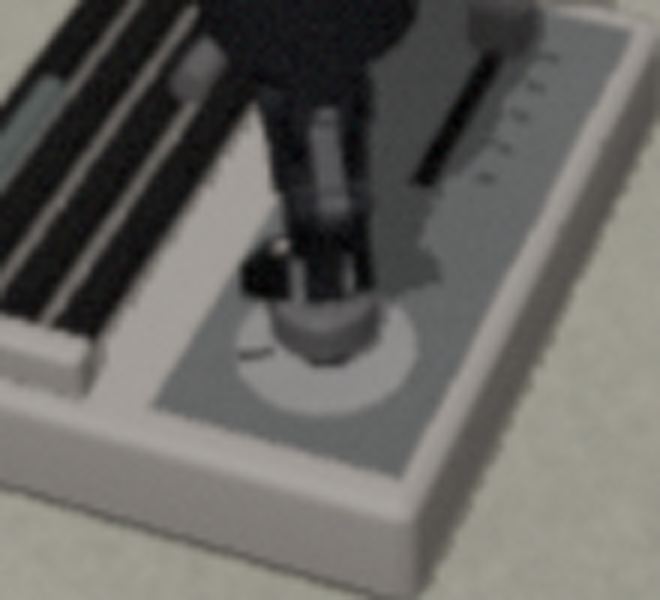

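It went in without resistance. Now pressing, with force logged at each step.

```bash
python3 - <<'E'
from h import *
for z in [.0995,.098,.096,.094,.092,.0905,.0895,.0885]:
    r=movel([.5692,.1322,z],velocity=.02,guard=25); sleep(.1)
    s=state(); print(z,r,s["ee_pos"].round(4),s["ft_force"].round(1),s["width"],round(s["time"],2))
    if s["ft_force"][2]>18 or r: break
p,d=capture("side"); crop(p,200,190,310,290,6,"s5c.png")
p,d=capture("wrist"); cv2.imwrite("pics/w6.png",p[:,:,::-1])
E
```

```text
0.0995 False [0.5695 0.1323 0.0997] [2.3 0.4 1.6] 0.13489064238348408 26.31
0.098 False [0.5694 0.1323 0.0982] [2.6 0.6 4.1] 0.13768392380663078 26.66
0.096 False [0.5694 0.1323 0.0962] [2.1 0.9 6.4] 0.13441064056993635 27.01
0.094 False [0.5694 0.1323 0.0943] [2.5 1.2 6.5] 0.13407461370537385 27.36
0.092 False [0.5694 0.1322 0.0924] [0.  0.7 8. ] 0.1327452061059139 27.71
0.0905 False [0.5696 0.1323 0.0915] [-1.7 -0.  17.6] 0.13343431798693403 28.06
0.0895 False [0.5697 0.1323 0.0914] [-6.1 -1.6 28.2] 0.13062985446014275 28.41
```

View pics/s5c.png

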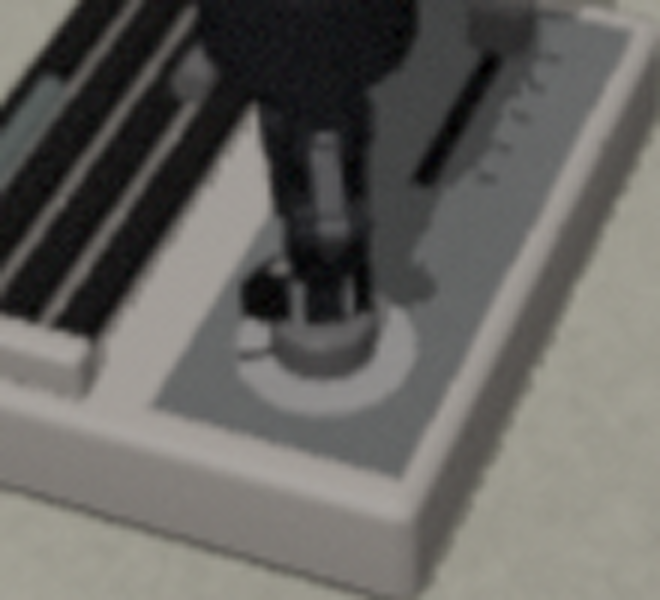

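View pics/w6.png

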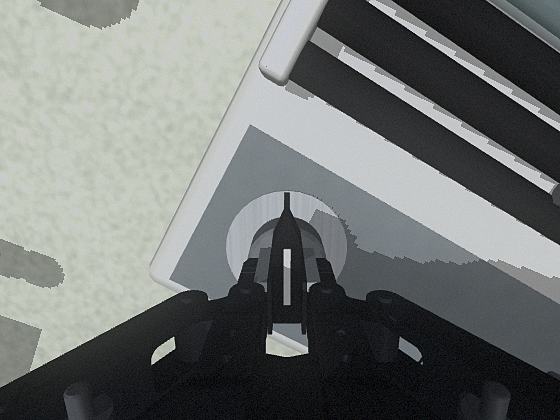

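Spring curve runs 4 to 9 N, then a hard stop at TCP z 0.0914. I'll ease the push to about 15–18 N, check once more and hand in.

```bash
python3 - <<'E'
from h import *
movel([.5692,.1322,.0905],velocity=.02); sleep(.5)
s=state(); print(s["ee_pos"].round(4),s["eef_rot"],s["ft_force"].round(1),s["width"],s["time"])
p,d=capture("side"); crop(p,160,160,330,290,4,"s6c.png")
t,_=capture("top"); crop(t,190,115,340,240,5,"t3.png")
E
```

```text
[0.5696 0.1323 0.0916] [ 1.79984704e+02 -7.64087826e-02  2.46016092e+01] [-1.7 -0.  16.7] 0.1354176158883329 29.2583
```

View pics/t3.png

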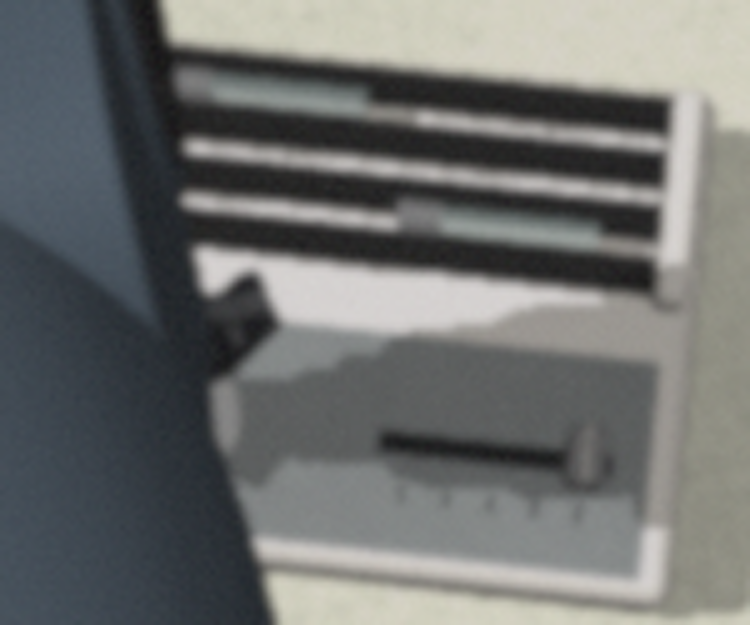

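View pics/s6c.png

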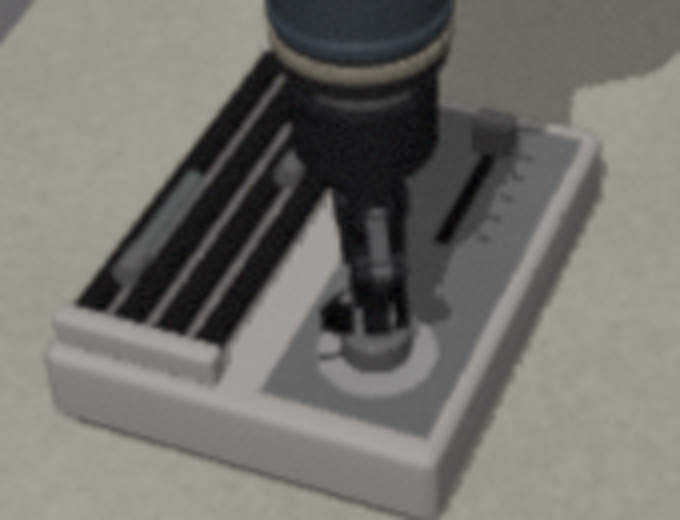

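The slide is at its off end: (585,455) in the top crop, (492,132) in the side crop. The knob sits low on the dial with its nose at the index line. Handing in.

```bash
python3 -c "
from station import *
print(sign_off()); s=state(); print(s['ft_force'],s['ee_pos'],s['time'])"
```

```text
the job is handed in; nothing more can be done
None
the job is handed in; nothing more can be done
```

I slid the speed slide to its off stop, fitted the loose knob on the D spindle with its nose to the flat, and pressed it all the way down. I handed in at about 29.4 s with the knob still gripped and pressed. The sign-off gives no verdict, so these are my own last checks:

- **Slide:** it met a hard stop after about 36 mm of push (9.6 N). The last top and side pictures show it at the end of the track away from the spindle.
- **Knob fit:** it went on over about 14 mm with almost no force. The nose lines up with the dial's index line, and the tool is upright to within 0.1°.
- **Press:** the force rose from about 4 to 8 N over nearly 8 mm, then the knob hit a hard stop, at TCP height 0.0914 m. I briefly pressed to 28 N, then eased back. The last reading before hand-in was 16.7 N at 0.0916 m, gripper closed on the bar.
- **Bystanders:** I did not go near the vial, beaker or pump bottle, but I did not measure their positions again at the end.

**Disagreement and a hitch:**
- **Knob position in the grip:** the estimates along the nose direction differed by about 1 mm, so I used a middle value.
- **Slide push:** the first try was refused because of a joint range limit, so I repeated it with the tool turned about 5°.

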